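# Hold back the belt tensioner

### The arm

A 6-joint arm with a two-finger parallel gripper is mounted at the origin on a cart in front of the work surface, level with it; the furniture and walls round the work are solid. World frame = base frame: x ahead of the robot, y to its left, z up, the work surface at z = 0. Lengths are in mm, angles in rad, forces in N, time in s.
With the tool pointing down it reaches from about 400 to 825 mm from the base axis. Payload 7 kg.
Tool frame: the origin (TCP) lies on the centre line of the jaws, within the pads' length; the fingertips stand 8 mm ahead of it and the grasp point (between the pads) lies 11 mm behind it (ctrl.tip_reach is the distance from the TCP to the fingertips, in mm); x points along the fingers, y is the direction in which the jaws open and shut, and the axes are right-handed (so a half turn about x gives the same grasp; the last joint's range is limited). The gripper opens to 85 mm and grips with 20 to 120 N. Pads are 22 mm wide; open, the fingers measure 114 mm over their backs; the gripper's body (76 mm by 85 mm) begins 54 mm behind the grasp point. The pads swing forward as they close: fully open they stand 13 mm farther back than shut.
Start: joints at [1.586, 0.359, 0.012, 0, -1.224, -0.288], TCP at [181.874, 650.013, 239.302] pointing down, gripper open.
Joint ranges: [-3.07, 3.07], [-1.43, 2.12], [-1.02, 1.25], [-3.03, 1.67], [-3.05, -0], [-3.03, 3.03]. Speed limits (rad/s): [2.39, 2.39, 3.01, 3.14, 3.14, 3.14].

### API

Orientations are given as a unit quaternion [w, x, y, z].
In Python, from workcell import ctrl gives the robot as it stands.
- The arm moves only by the tool arm_command, never from a script. Its argument "series" is a list of rows, each an object with "linear": the shift along the tool's x, y, z in cm, a list of three; "angular": the turn, a rotation vector about the tool's x, y, z in degrees, a list of three; "gripper": the finger opening in cm, from 0 to 8.54. A call has 1 to 5 rows; each row shifts and turns the commanded pose from where the row before left it, along the tool's axes as they then stand; what a row does not reach is not made up. A row lasts 1/10 s, in which the tool goes at most 50 mm and 8.59 degrees, less where a joint would pass 70% of its speed; a pose out of reach is approached as far as the arm can. A call is refused whole if a number of a shift passes 5 or a number of a turn 8.59, either way. A call with a gripper value outside its range is refused whole. The fingers move at their own pace and stop on an object; the grip force is fixed at half the most. Time passes only in rows, so rows that do not move let the fingers close. It gives the time, the measured TCP pose, the force and the opening at its end, in the units of the state.
- ctrl.get_obs(): the state, without advancing time (a new reading comes with each control period).
- ctrl.grab_frame(name): name is "scene" or "top" or "wrist"; returns (picture, depth): 420x560x3 uint8, red, green, blue; 420x560 float32, mm along the optical axis (not along the pixel's ray), 0 where there is no reading.
- ctrl.camera_model(name): a dict with "fx", "fy", "cx", "cy" (pixels), "dist" ([k1, k2, p1, p2, k3] as OpenCV has them; the pictures are not rectified), "extrinsics" (4x4, takes a point from camera to world coordinates); the wrist camera has in their place "tool_from_camera" (4x4, takes a point from camera to tool coordinates, whose origin is the TCP and whose axes are the tool frame's). Camera axes: x right, y down, z forward; pixel columns grow to the right and rows downward; lengths in mm; the calibration is good to about 2 mm. A picture is of the moment at which its call begins: read the wrist's pose just before it. camera_model takes no time and is no camera call.
- ctrl.job_done(): hands the job in, once; it reports no verdict.
The state is a dict: "time_s": time; "qpos": joint angles; "joint_velocities": joint speeds; "tau": joint torques, N m; "ee_pos": TCP position; "ee_rot": TCP orientation; "wrist_force": force on the tool from outside, world axes, zero at the start; "torque": the same for the moment, N m; "gripper_width": finger opening in mm.
Only numpy, scipy, OpenCV 4.12 (cv2) and the standard library are available. Lean on these libraries where they do the work, as an engineer would, in place of code of your own. Each camera call takes 0.05 s, during which the arm holds its last target. There are 200 camera calls.

### The job

Free the belt tensioner by turning its round screw cap a quarter turn anticlockwise, as far as it goes, so that the lug on the cap swings off the arm's tail. Then, with the fingers on the idler wheel, push the sprung arm back past the click of its ratchet until it is at or almost at its back stop, so that a belt can be slipped over the wheel. Finish while still holding it pressed back there, off the ratchet; do not let go, and leave the spanner, the nut and the tape measure where they lie.

Things in the scene. Friction and masses are not known exactly. Their poses are not given: they have to be found in the camera images.
- tensioner: belt tensioner bolted to the table, on a grey plate 12 mm thick (its x -88 to 112, y -165 to 75 mm). Origin: on the arm's vertical pivot axis, at table height. At rest the arm's bar points along its -y and is pushed back towards +x. Cap at x -51.5, y 40 mm; pawl in a guide 36 mm high along +x. Stop pins 12 mm thick, 32 mm high: rest stop x -16.5, y -70, back stop x 61, y -61 mm.
- idler (a point): centre of the idler wheel, 52 mm above the table: upright aluminium roller, 36 mm in diameter, 42 mm tall (31 to 73 mm above the table, axle end 3 mm more), free to spin, on the arm's free end, 130 mm from the pivot axis. The arm's bar under it is 20 mm wide, top 27 mm above the table. The side to be pushed (the unit's -x at rest) is clear.
- tension_arm (a joint): angle of the sprung arm about its vertical pivot, rad: 0 at rest, grows anticlockwise from above as it is pushed back, 0.60 at the back stop. The spring takes about 8 N at the wheel at 0, 12 N at 0.6; the ratchet adds up to about 5 N on the way. The pawl clicks in behind the tooth at about 0.45; let go then, the arm springs back only to about 0.40. With the cap tight the lug blocks the arm near 0.05.
- pawl (a joint): travel of the ratchet pawl, m: 0 at rest (in), up to about 0.008 as the arm's tooth pushes it out (between about 0.15 and 0.45 rad of the arm), 0 again after the click
- cap_center (a point): centre of the grip of the round ridged aluminium screw cap, on its vertical axis, 63 mm above the table: 38 mm in diameter, grip from 51 to 76 mm above the table, captive on a pot 32 mm wide. A flat lever under the grip (46 to 51 mm above the table) carries the lug.
- cap_lug (a point): the lug on the cap's lever, 38 mm out from the cap's axis: a steel pin 12 mm thick that hangs from the lever down to 15 mm above the table
- lock_cap (a joint): angle of the screw cap about its vertical axis, rad: 0 tight (the lug points along the unit's +x and blocks the arm's tail), grows anticlockwise seen from above as it is unscrewed, 1.4 is the end of its travel. Stiff (0.12 N m), stays where it is left.
- spanner: loose steel spanner, 247 mm long, 36 mm wide, 10 mm thick, lying beyond the unit; origin under its middle
- big_nut: loose dark hexagon nut, 41 mm across, 19 mm high, lying left of the unit; origin under its middle
- tape: loose tape measure, 36 x 80 mm, 63 mm high, standing right of the unit; origin under its middle

How it is judged:
By the outcome, as a careful person would: the job done as asked, in the order asked, and still so for the second after the job is handed in, while the arm keeps its last pose, push and grip.
It also fails if it takes over 48 s, if anything falls off the work surface, if the arm or the gripper's body presses on something with over 40 N, if the wrist force passes 120 N, or if a joint passes its speed limit or range.

## Working session

There is one attempt and no reset: what is moved stays moved. The work goes in short steps, Python scripts to look and compute and a tool call to move; the robot and the scene stay as the last step left them, time stands still between calls to the robot, and variables do not carry over. Pictures are saved under pics/ and viewed, about 8 in all and at most 12, crops included, and the job is handed in when it is done.

Besides the shell and the picture viewer there is one more tool, called after "Request:" by a JSON object that holds its "fn" and its "kwargs", one argument or row to a line. arm_command: Moves the arm, as the interface text tells. Its arguments: {"type":"object","properties":{"series":{"type":"array","items":{"type":"object","properties":{"linear":{"type":"array","items":{"type":"number"}},"angular":{"type":"array","items":{"type":"number"}},"gripper":{"type":"number"}}}}},"required":["series"]}

```bash
mkdir -p pics; cat > h.py <<'E'
import numpy as np, cv2
from workcell import ctrl
def grab(n,tag):
    p,d=ctrl.grab_frame(n); cv2.imwrite(f'pics/{tag}.png',p[:,:,::-1]); np.save(f'pics/{tag}.npy',d); return p,d
def px(n,uv,z=None,d=None,T=None):
    m=ctrl.camera_model(n); K=np.array([[m['fx'],0,m['cx']],[0,m['fy'],m['cy']],[0,0,1.]])
    T=np.array(m['extrinsics']) if T is None else T
    q=cv2.undistortPoints(np.array([[uv]],float),K,np.array(m['dist'],float))[0,0]
    r=T[:3,:3]@[q[0],q[1],1]; o=T[:3,3]
    s=(z-o[2])/r[2] if z is not None else d[int(round(uv[1])),int(round(uv[0]))]
    return o+s*r
E
python3 - <<'E'
from h import *
print({k:(np.round(v,3).tolist() if not isinstance(v,str) else v) for k,v in ctrl.get_obs().items()})
a,d=grab('scene','s1');b,d=grab('top','t1')
print(ctrl.camera_model('top'))
E
```

```text
{'time_s': 0.0, 'qpos': [1.586, 0.359, 0.011, -0.0, -1.224, -0.288], 'joint_velocities': [0.001, 0.001, -0.001, -0.0, 0.001, 0.001], 'tau': [0.0, -58.331, 29.342, 6.936, -0.006, 0.0], 'ee_pos': [181.787, 649.596, 238.378], 'ee_rot': [0.096, -0.701, 0.097, 0.701], 'wrist_force': [0.057, -0.194, 0.551], 'torque': [0.021, -0.018, -0.031], 'gripper_width': 85.008}
{'fx': 443.6010669118995, 'fy': 443.6010669118995, 'cx': 281.32785584638754, 'cy': 213.12573710204782, 'dist': array([-0.04655101,  0.        ,  0.        ,  0.        ,  0.        ]), 'extrinsics': array([[-1.81345104e-02, -9.96620268e-01,  8.01197874e-02,
         5.10622669e+02],
       [-9.99834961e-01,  1.81636082e-02, -3.65669863e-04,
         5.33744086e+01],
       [-1.09083043e-03, -8.01131957e-02, -9.96785175e-01,
         1.15285533e+03],
       [ 0.00000000e+00,  0.00000000e+00,  0.00000000e+00,
         1.00000000e+00]])}
```

View pics/t1.png

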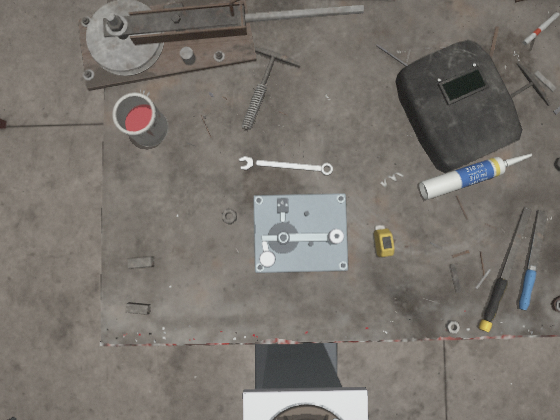

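View pics/s1.png

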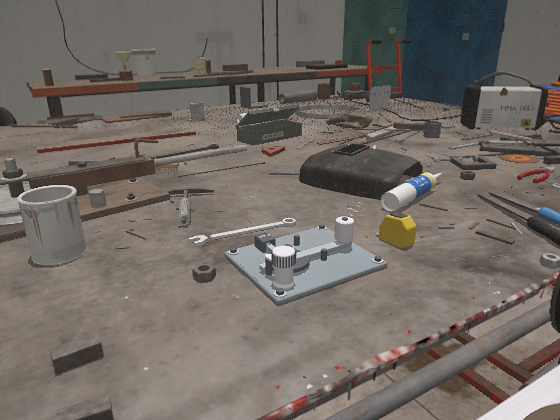

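```bash
python3 - <<'E'
import cv2
a=cv2.imread('pics/t1.png')[185:280,215:405]
cv2.imwrite('pics/t1c.png',cv2.resize(a,None,fx=4.2,fy=4.2,interpolation=cv2.INTER_CUBIC))
E
```

```text
(no output)
```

View pics/t1c.png

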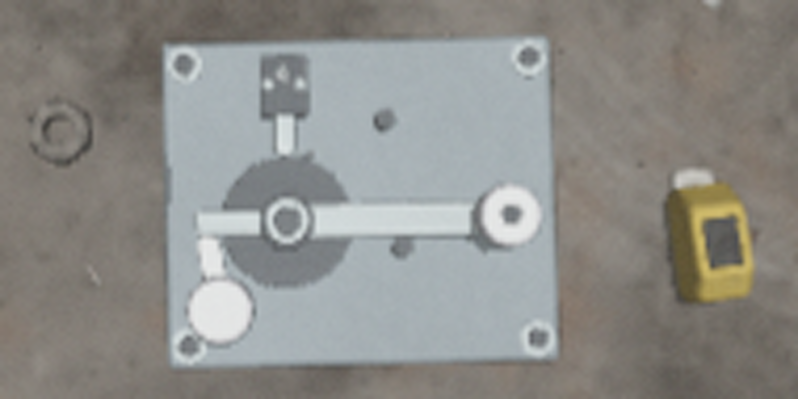

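The crop shows the plate, with corners at (165,45), (548,38), (556,357) and (172,366). The pivot is at (287,220), the wheel top at (510,214), the cap top at (220,311) and the lever at about (208,255). The nut (61,131) and tape (715,240) lie to the sides.

```bash
python3 - <<'E'
from h import *
P=lambda u,v,z:px('top',(215+(u+.5)/4.2-.5,185+(v+.5)/4.2-.5),z)
obj=np.array([[112,75],[112,-165],[-88,-165],[-88,75],[0,-130],[-51.5,40]],float)
w=np.array([P(165,45,12),P(548,38,12),P(556,357,12),P(172,366,12),P(510,214,75),P(220,311,76)])[:,:2]
M,_=cv2.estimateAffinePartial2D(obj,w,method=cv2.LMEDS)
# rigid fit
a=obj-obj.mean(0);b=w-w.mean(0);th=np.arctan2((a[:,0]*b[:,1]-a[:,1]*b[:,0]).sum(),(a*b).sum())
R=np.array([[np.cos(th),-np.sin(th)],[np.sin(th),np.cos(th)]]);t=w.mean(0)-R@obj.mean(0)
print(th,t,np.hypot(*M[:,0]));print((w-(obj@R.T+t)).round(1));print(w.round(1))
for n,p in dict(cap=(-51.5,40),idler=(0,-130),lug=(-13.5,40),back=(61,-61),rest=(-16.5,-70)).items():print(n,(R@p+t).round(1))
print('nut',P(61,131,19),'tape',P(715,240,60))
print(ctrl.camera_model('wrist'))
E
```

```text
Traceback (most recent call last):
cv2.error: OpenCV(4.12.0) /io/opencv/modules/calib3d/src/ptsetreg.cpp:1108: error: (-215:Assertion failed) count >= 0 && to.checkVector(2) == count in function 'estimateAffinePartial2D'
```

```bash
python3 - <<'E'
from h import *
P=lambda u,v,z:px('top',(215+(u+.5)/4.2-.5,185+(v+.5)/4.2-.5),z)
obj=np.array([[112,75],[112,-165],[-88,-165],[-88,75],[0,-130],[-51.5,40]],float)
w=np.array([P(165,45,12),P(548,38,12),P(556,357,12),P(172,366,12),P(510,214,75),P(220,311,76)])[:,:2]
a=obj-obj.mean(0);b=w-w.mean(0);th=np.arctan2((a[:,0]*b[:,1]-a[:,1]*b[:,0]).sum(),(a*b).sum())
R=np.array([[np.cos(th),-np.sin(th)],[np.sin(th),np.cos(th)]]);t=w.mean(0)-R@obj.mean(0)
print(th,t);print((w-(obj@R.T+t)).round(1));print(w.round(1))
for n,p in dict(cap=(-51.5,40),idler=(0,-130),lug=(-13.5,40),back=(61,-61),rest=(-16.5,-70)).items():print(n,(R@p+t).round(1))
print('nut',P(61,131,19),'tape',P(715,240,60))
print(ctrl.camera_model('wrist')['tool_from_camera'].round(3))
from scipy.spatial.transform import Rotation as Ro
q=ctrl.get_obs()['ee_rot'];print(Ro.from_quat(q,scalar_first=True).as_matrix().round(3))
E
```

```text
0.0029426193955968895 [539.58239964  49.95046567]
[[-1.5 -2.2]
 [-2.2  1.5]
 [ 2.2  2.9]
 [ 1.9 -3.2]
 [ 0.2  1.1]
 [-0.6 -0.2]]
[[ 649.8  123.1]
 [ 649.9 -113.2]
 [ 454.3 -112.4]
 [ 453.2  121.5]
 [ 540.1  -78.9]
 [ 487.4   89.6]]
cap [488.   89.8]
idler [540. -80.]
lug [526.   89.9]
back [600.8 -10.9]
rest [523.3 -20.1]
nut [597.29403632 186.91661463  19.        ] tape [ 523.01328544 -200.8886383    60.        ]
[[ 1.00000e-03 -2.90000e-01  9.57000e-01 -1.34034e+02]
 [ 1.00000e+00  0.00000e+00 -1.00000e-03  1.30000e-01]
 [ 0.00000e+00  9.57000e-01  2.90000e-01 -7.41590e+01]
 [ 0.00000e+00  0.00000e+00  0.00000e+00  1.00000e+00]]
[[-0.    -0.27  -0.963]
 [-0.001 -0.963  0.27 ]
 [-1.     0.001 -0.   ]]
```

Request:
{"fn": "arm_command", "kwargs": {
  "series": [
    {"linear": [0.3, 3.5, -3.4], "angular": [0, 0, 0], "gripper": 8.5},
    {"linear": [0.3, 3.5, -3.4], "angular": [0, 0, 0], "gripper": 8.5},
    {"linear": [0.3, 3.5, -3.4], "angular": [0, 0, 0], "gripper": 8.5},
    {"linear": [0.3, 3.5, -3.4], "angular": [0, 0, 0], "gripper": 8.5},
    {"linear": [0.3, 3.5, -3.4], "angular": [0, 0, 0], "gripper": 8.5}
  ]
}}

```text
time_s: 0.6
ee_pos: [298.9, 433.6, 223.9]
ee_rot: [0.096, -0.701, 0.096, 0.701]
wrist_force: [0.6, 0.9, 0.4]
gripper_width: 85.0
```

Request:
{"fn": "arm_command", "kwargs": {
  "series": [
    {"linear": [0.3, 3.5, -3.4], "angular": [0, 0, 0], "gripper": 8.5},
    {"linear": [0.3, 3.5, -3.4], "angular": [0, 0, 0], "gripper": 8.5},
    {"linear": [0.3, 3.5, -3.4], "angular": [0, 0, 0], "gripper": 8.5},
    {"linear": [0.3, 3.5, -3.4], "angular": [0, 0, 0], "gripper": 8.5},
    {"linear": [0.3, 3.5, -3.4], "angular": [0, 0, 0], "gripper": 8.5}
  ]
}}

```text
time_s: 1.1
ee_pos: [415.3, 219.4, 209.3]
ee_rot: [-0.096, 0.701, -0.096, -0.701]
wrist_force: [1.2, 1.1, -0.7]
gripper_width: 84.9
```

Request:
{"fn": "arm_command", "kwargs": {
  "series": [
    {"linear": [0.3, 3.5, -3.4], "angular": [0, 0, 0], "gripper": 8.5},
    {"linear": [0.3, 3.5, -3.4], "angular": [0, 0, 0], "gripper": 8.5},
    {"linear": [0.3, 3.5, -3.4], "angular": [0, 0, 0], "gripper": 8.5},
    {"linear": [0, 0, 0], "angular": [8, 0, 0], "gripper": 8.5},
    {"linear": [0, 0, 0], "angular": [8, 0, 0], "gripper": 8.5}
  ]
}}

```text
time_s: 1.6
ee_pos: [485.2, 90.7, 199.7]
ee_rot: [0.196, -0.679, 0.196, 0.68]
wrist_force: [0.6, 1.0, 0.4]
gripper_width: 84.6
```

Request:
{"fn": "arm_command", "kwargs": {
  "series": [
    {"linear": [0, 0, 0], "angular": [8.5, 0, 0], "gripper": 8.5},
    {"linear": [0, 0, 0], "angular": [8.5, 0, 0], "gripper": 8.5},
    {"linear": [0, 0, 0], "angular": [8.5, 0, 0], "gripper": 8.5},
    {"linear": [0, 0, 0], "angular": [8.5, 0, 0], "gripper": 8.5},
    {"linear": [0, 0, 0], "angular": [8.5, 0, 0], "gripper": 8.5}
  ]
}}

```text
time_s: 2.1
ee_pos: [484.7, 92.6, 200.0]
ee_rot: [0.428, -0.563, 0.428, 0.563]
wrist_force: [-0.3, -0.6, 0.5]
gripper_width: 85.3
```

Request:
{"fn": "arm_command", "kwargs": {
  "series": [
    {"linear": [0, 0, 0], "angular": [8.5, 0, 0], "gripper": 8.5},
    {"linear": [0, 0, 0], "angular": [8.5, 0, 0], "gripper": 8.5},
    {"linear": [0, 0, 0], "angular": [8.5, 0, 0], "gripper": 8.5},
    {"linear": [0, 0, 0], "angular": [8.5, 0, 0], "gripper": 8.5},
    {"linear": [0, 0, 0], "angular": [0, 0, 0], "gripper": 8.5}
  ]
}}

```text
time_s: 2.6
ee_pos: [484.7, 92.7, 200.1]
ee_rot: [0.573, -0.414, 0.573, 0.414]
wrist_force: [-0.3, 1.1, -0.3]
gripper_width: 85.1
```

```bash
cat >> h.py <<'E'
from scipy.spatial.transform import Rotation as Ro
def wT():
    o=ctrl.get_obs();T=np.eye(4);T[:3,:3]=Ro.from_quat(o['ee_rot'],scalar_first=True).as_matrix();T[:3,3]=o['ee_pos']
    return T,T@np.array(ctrl.camera_model('wrist')['tool_from_camera'])
E
python3 - <<'E'
from h import *
T,C=wT();print(T.round(3),ctrl.get_obs()['qpos'],ctrl.tip_reach);np.save('C.npy',C);grab('wrist','w1')
E
```

```text
[[-0.00000e+00 -9.50000e-01  3.13000e-01  4.84718e+02]
 [-0.00000e+00  3.13000e-01  9.50000e-01  9.26610e+01]
 [-1.00000e+00  0.00000e+00 -0.00000e+00  2.00066e+02]
 [ 0.00000e+00  0.00000e+00  0.00000e+00  1.00000e+00]] [ 5.87947191e-01  8.96860566e-02 -4.35881699e-01 -1.59234949e-04
 -1.04572236e+00 -9.06686718e-01] 8.0
```

View pics/w1.png

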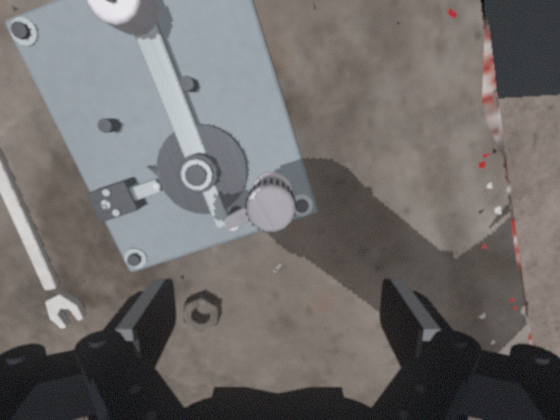

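The wrist view shows the cap top at about (270,206), the pivot at (198,174) and the lever/lug at about (235,217) by the tail. The wheel is cut off at the top edge.

```bash
python3 - <<'E'
from h import *
C=np.load('C.npy')
print('cap',px('wrist',(270,206),76,T=C),'piv',px('wrist',(198,174),40,T=C),'wheel',px('wrist',(116,3),74,T=C))
d=np.load('pics/w1.npy')
for uv in [(270,206),(198,174),(116,5),(235,218),(120,195)]:print(uv,px('wrist',uv,d=d,T=C).round(1))
E
```

```text
cap [488.78570808  85.9837043   76.        ] piv [541.19802061  49.45667472  40.        ] wheel [540.39749046 -74.04626816  74.        ]
(270, 206) [488.8  86.   76.1]
(198, 174) [538.6  48.6  49.6]
(116, 5) [541.7 -74.   71.3]
(235, 218) [522.7  92.8  51.1]
(120, 195) [613.8  45.8  35.1]
```

```bash
python3 - <<'E'
from h import *
d=np.load('pics/w1.npy');tc=np.array(ctrl.camera_model('wrist')['tool_from_camera'])
pts=[]
for v in range(275,400,4):
  for u in list(range(80,180,4))+list(range(380,480,4)):
    if 0<d[v,u]<190: pts.append(px('wrist',(u,v),d=d,T=tc))
p=np.array(pts);print(p.min(0),p.max(0));print(p[np.argsort(-p[:,0])[:8]].round(1))
E
```

```text
[-76.243628   -56.61519251 -18.23358557] [-4.23542779 55.74579868 11.34295845]
[[ -4.2  42.3   2.4]
 [ -4.5  42.4   4.2]
 [ -4.6 -42.7   6. ]
 [ -4.9 -42.8   7.7]
 [ -5.8  42.1   5.2]
 [ -5.9 -42.8  -7.6]
 [ -5.9 -43.   -5.9]
 [ -6.   42.2   7. ]]
```

Request:
{"fn": "arm_command", "kwargs": {
  "series": [
    {"linear": [3.5, -0.2, -0.1], "angular": [0, 0, 0], "gripper": 8.5},
    {"linear": [3.5, -0.2, -0.2], "angular": [0, 0, 0], "gripper": 8.5},
    {"linear": [3.0, 0, 0], "angular": [0, 0, 0], "gripper": 8.5},
    {"linear": [0, 0, 0], "angular": [0, 0, 0], "gripper": 8.5}
  ]
}}

```text
time_s: 3.05
ee_pos: [485.2, 87.2, 96.8]
ee_rot: [0.569, -0.415, 0.574, 0.416]
wrist_force: [-1.2, -0.8, 0.1]
gripper_width: 84.8
```

Request:
{"fn": "arm_command", "kwargs": {
  "series": [
    {"linear": [2.0, -0.2, 0.2], "angular": [0, 0, 0], "gripper": 8.5},
    {"linear": [1.6, 0, 0], "angular": [0, 0, 0], "gripper": 8.5},
    {"linear": [0, 0, 0], "angular": [0, 0, 0], "gripper": 5.0},
    {"linear": [0, 0, 0], "angular": [0, 0, 0], "gripper": 5.0},
    {"linear": [0, 0, 0], "angular": [0, 0, 0], "gripper": 5.0}
  ]
}}

```text
time_s: 3.55
ee_pos: [491.2, 90.4, 65.8]
ee_rot: [0.573, -0.415, 0.572, 0.415]
wrist_force: [-0.4, -0.7, 0.2]
gripper_width: 49.7
```

Request:
{"fn": "arm_command", "kwargs": {
  "series": [
    {"linear": [0, 0, 0], "angular": [0, 0, 0], "gripper": 4.3},
    {"linear": [0, 0, 0], "angular": [0, 0, 0], "gripper": 4.0},
    {"linear": [0, 0, 0], "angular": [0, 0, 0], "gripper": 4.0}
  ]
}}

```text
time_s: 3.85
ee_pos: [490.5, 90.0, 64.8]
ee_rot: [0.573, -0.415, 0.572, 0.415]
wrist_force: [-0.6, 0.1, 0.5]
gripper_width: 40.0
```

Request:
{"fn": "arm_command", "kwargs": {
  "series": [
    {"linear": [0.3, 0, -0.25], "angular": [0, 0, 0], "gripper": 4.0},
    {"linear": [0, 0, 0], "angular": [0, 0, 0], "gripper": 3.0},
    {"linear": [0, 0, 0], "angular": [0, 0, 0], "gripper": 3.0},
    {"linear": [0, 0, 0], "angular": [0, 0, 0], "gripper": 3.0}
  ]
}}

```text
time_s: 4.25
ee_pos: [489.0, 87.5, 61.4]
ee_rot: [0.572, -0.415, 0.573, 0.415]
wrist_force: [-5.0, 2.8, 6.0]
gripper_width: 36.0
```

```bash
python3 - <<'E'
from h import *
o=ctrl.get_obs();print(o['ee_pos'],o['wrist_force'],o['torque'],o['gripper_width']);grab('wrist','w2')
E
```

```text
[489.00553983  87.47901134  61.40814486] [-5.0110066   2.79290322  5.98050496] [ 0.64620721  1.46448161 -0.02294617] 36.01707569698564
```

View pics/w2.png

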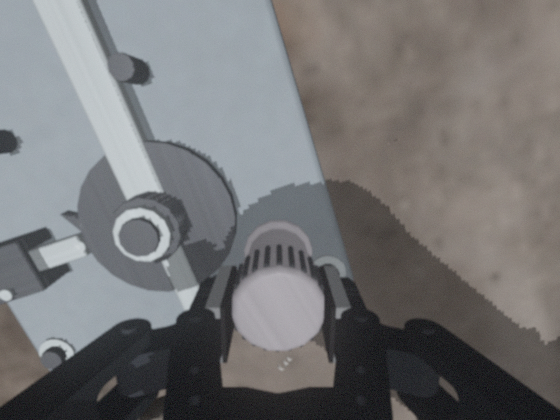

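The cap top disc is between the pads, centred at about (279,307); the width reads 36.

```bash
python3 - <<'E'
from h import *
d=np.load('pics/w2.npy');T,C=wT()
for uv in [(279,307),(279,266),(279,349)]:
  p=px('wrist',uv,76,T=C);print(p, T[:3,:3].T@(p-T[:3,3]),px('wrist',uv,d=d,T=C))
E
```

```text
[488.18730763  85.76086755  76.        ] [-14.58594854   0.28026599  -1.90706565] [488.29883391  86.11191266  75.38934765]
[482.8602076   69.43015859  76.        ] [-14.58105825   0.25938749 -19.08465541] [483.00439997  69.88784662  74.95546649]
[494.07455834 103.80826202  76.        ] [-14.59135302   0.30318197  17.07628531] [494.10326054 103.89810539  75.87623733]
```

Request:
{"fn": "arm_command", "kwargs": {
  "series": [
    {"linear": [0, 0, -0.1], "angular": [-4, 0, 0], "gripper": 3.0},
    {"linear": [0, 0, 0], "angular": [-8, 0, 0], "gripper": 3.0},
    {"linear": [0, 0, 0], "angular": [-8, 0, 0], "gripper": 3.0},
    {"linear": [0, 0, 0], "angular": [-8, 0, 0], "gripper": 3.0},
    {"linear": [0, 0, 0], "angular": [-8, 0, 0], "gripper": 3.0}
  ]
}}

```text
time_s: 4.8
ee_pos: [489.7, 87.4, 61.4]
ee_rot: [-0.415, 0.573, -0.414, -0.573]
wrist_force: [-0.9, 4.6, 1.0]
gripper_width: 36.0
```

```bash
python3 - <<'E'
from h import *
o=ctrl.get_obs();print(o['ee_pos'],o['wrist_force'],o['torque'],o['gripper_width'],o['qpos'])
E
```

```text
[489.69146217  87.40108888  61.44588171] [-0.93301355  4.63183735  1.00497735] [ 1.70856585  0.30058429 -0.12924006] 36.00067688408955 [ 0.57207033  0.26492479 -0.59917187 -0.0007562  -0.70505295 -0.25390129]
```

Request:
{"fn": "arm_command", "kwargs": {
  "series": [
    {"linear": [0, 0, 0], "angular": [-8, 0, 0], "gripper": 3.0},
    {"linear": [0, 0, 0], "angular": [-8, 0, 0], "gripper": 3.0},
    {"linear": [0, 0, 0], "angular": [-8, 0, 0], "gripper": 3.0},
    {"linear": [0, 0, 0], "angular": [-8, 0, 0], "gripper": 3.0},
    {"linear": [0, 0, 0], "angular": [-8, 0, 0], "gripper": 3.0}
  ]
}}

```text
time_s: 5.3
ee_pos: [490.8, 87.6, 61.6]
ee_rot: [-0.195, 0.681, -0.193, -0.679]
wrist_force: [-1.9, 6.4, 3.4]
gripper_width: 35.4
```

Request:
{"fn": "arm_command", "kwargs": {
  "series": [
    {"linear": [0, 0, 0], "angular": [-4, 0, 0], "gripper": 3.0},
    {"linear": [0, 0, 0], "angular": [-3, 0, 0], "gripper": 3.0},
    {"linear": [0, 0, 0], "angular": [0, 0, 0], "gripper": 3.0}
  ]
}}

```text
time_s: 5.6
ee_pos: [491.7, 87.5, 61.7]
ee_rot: [-0.154, 0.692, -0.152, -0.689]
wrist_force: [8.2, 0.3, -3.5]
gripper_width: 36.0
```

```bash
python3 - <<'E'
from h import *
o=ctrl.get_obs();print(o['ee_pos'],o['wrist_force'],o['torque'],o['gripper_width'],o['qpos']);print(wT()[0].round(3))
E
```

```text
[491.65196436  87.51549474  61.74644178] [ 8.19436132  0.3158767  -3.46974783] [-0.22488308 -2.86947396 -0.74170177] 35.99754094270776 [ 0.57090423  0.26555942 -0.59796736  0.00105393 -0.70260824  0.56161194]
[[ 4.00000e-03 -4.24000e-01 -9.06000e-01  4.91652e+02]
 [ 2.00000e-03 -9.06000e-01  4.24000e-01  8.75150e+01]
 [-1.00000e+00 -4.00000e-03 -3.00000e-03  6.17460e+01]
 [ 0.00000e+00  0.00000e+00  0.00000e+00  1.00000e+00]]
```

Request:
{"fn": "arm_command", "kwargs": {
  "series": [
    {"linear": [0, 0, 0], "angular": [0, 0, 0], "gripper": 6.0},
    {"linear": [0, 0, 0], "angular": [0, 0, 0], "gripper": 6.0},
    {"linear": [0, 0, 0], "angular": [0, 0, 0], "gripper": 6.0},
    {"linear": [-4, 0, 0], "angular": [0, 0, 0], "gripper": 6.0},
    {"linear": [-4, 0, 0], "angular": [0, 0, 0], "gripper": 6.0}
  ]
}}

```text
time_s: 6.1
ee_pos: [488.1, 85.9, 141.2]
ee_rot: [0.153, -0.689, 0.155, 0.691]
wrist_force: [1.2, 0.8, -0.8]
gripper_width: 60.4
```

Request:
{"fn": "arm_command", "kwargs": {
  "series": [
    {"linear": [-4.5, 0, 0], "angular": [0, 0, 0], "gripper": 6.0},
    {"linear": [0, 0, 0], "angular": [0, 0, 0], "gripper": 6.0}
  ]
}}

```text
time_s: 6.3
ee_pos: [492.2, 87.8, 192.4]
ee_rot: [-0.155, 0.693, -0.151, -0.687]
wrist_force: [-0.1, 0.3, 0.1]
gripper_width: 59.8
```

```bash
python3 - <<'E'
from h import *
T,C=wT();np.save('C.npy',C);grab('wrist','w3');print(T[:3,3])
E
```

```text
[492.18861043  87.79658926 192.37727615]
```

View pics/w3.png

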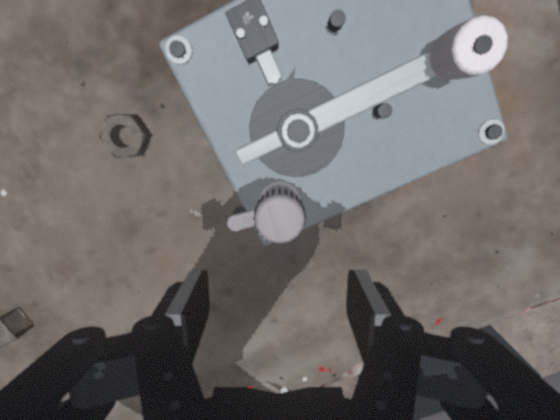

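The lever now points along the unit's +y, to (238,222), well clear of the arm's tail at (245,155). The wheel's axle end is at (483,44) and the cap top at (279,218).

```bash
python3 - <<'E'
from h import *
C=np.load('C.npy');d=np.load('pics/w3.npy')
c=px('wrist',(279,218),76,T=C);l=px('wrist',(236,223),51,T=C);print('cap',c,'lever end',l,np.arctan2(l[1]-c[1],l[0]-c[0]))
print('axle',px('wrist',(483,44),76,T=C),'wheel',px('wrist',(479,46),73,T=C),'piv',px('wrist',(298,130),49,T=C))
for v in np.array([[335,19],[383,110]]):print(px('wrist',v,32,T=C))
E
```

```text
cap [491.19801561  88.02175582  76.        ] lever end [495.54846819 125.12302592  51.        ] 1.4540705001618022
axle [541.73099764 -80.38053752  76.        ] wheel [541.48737059 -79.35440073  73.        ] piv [541.64516975  48.5490908   49.        ]
[602.28207775  -9.68769663  32.        ]
[526.01246949 -19.69122959  32.        ]
```

Request:
{"fn": "arm_command", "kwargs": {
  "series": [
    {"linear": [0, 0, 0], "angular": [-8.4, 0, 0], "gripper": 0},
    {"linear": [0, 0, 0], "angular": [-8.4, 0, 0], "gripper": 0},
    {"linear": [0, 0, 0], "angular": [-8.4, 0, 0], "gripper": 0},
    {"linear": [0, 4.2, 0.2], "angular": [0, 0, 0], "gripper": 0},
    {"linear": [0, 4.2, 0.2], "angular": [0, 0, 0], "gripper": 0}
  ]
}}

```text
time_s: 6.85
ee_pos: [484.5, 2.2, 185.2]
ee_rot: [-0.002, -0.706, -0.001, 0.708]
wrist_force: [0.7, 0.2, 0.4]
gripper_width: -0.7
```

Request:
{"fn": "arm_command", "kwargs": {
  "series": [
    {"linear": [0, 4.2, 0.2], "angular": [0, 0, 0], "gripper": 0},
    {"linear": [0, 4.2, 0.2], "angular": [0, 0, 0], "gripper": 0},
    {"linear": [4, 0, 0], "angular": [0, 0, 0], "gripper": 0},
    {"linear": [4, 0, 0], "angular": [0, 0, 0], "gripper": 0},
    {"linear": [0, 0, 0], "angular": [0, 0, 0], "gripper": 0}
  ]
}}

```text
time_s: 7.35
ee_pos: [476.9, -82.5, 101.3]
ee_rot: [-0.0, -0.703, 0.001, 0.711]
wrist_force: [-0.6, -1.0, -0.5]
gripper_width: -0.1
```

```bash
python3 - <<'E'
from h import *
T,C=wT();print(T.round(3),ctrl.get_obs()['gripper_width'],ctrl.get_obs()['qpos'])
E
```

```text
[[-1.00000e-02 -1.00000e-03 -1.00000e+00  4.76876e+02]
 [-1.00000e-03 -1.00000e+00  1.00000e-03 -8.24810e+01]
 [-1.00000e+00  1.00000e-03  1.00000e-02  1.01340e+02]
 [ 0.00000e+00  0.00000e+00  0.00000e+00  1.00000e+00]] -0.07213284389982486 [ 0.23513773  0.19300674 -0.57587403 -0.00183947 -0.81230645  1.33590362]
```

Request:
{"fn": "arm_command", "kwargs": {
  "series": [
    {"linear": [2.6, 0, 0], "angular": [0, 0, 0], "gripper": 0},
    {"linear": [2.5, 0, 0], "angular": [0, 0, 0], "gripper": 0},
    {"linear": [0, -0.1, -1.5], "angular": [0, 0, 0], "gripper": 0},
    {"linear": [0, -0.1, -1.3], "angular": [0, 0, 0], "gripper": 0},
    {"linear": [0, 0, 0], "angular": [0, 0, 0], "gripper": 0}
  ]
}}

```text
time_s: 7.85
ee_pos: [510.9, -79.0, 56.0]
ee_rot: [0.001, 0.707, 0.001, -0.707]
wrist_force: [0.1, -0.6, 0.2]
gripper_width: -0.0
```

Request:
{"fn": "arm_command", "kwargs": {
  "series": [
    {"linear": [0, 0, -0.3], "angular": [0, 0, 0], "gripper": 0},
    {"linear": [0, 0, -0.3], "angular": [0, 0, 0], "gripper": 0},
    {"linear": [0, 0, 0], "angular": [0, 0, 0], "gripper": 0}
  ]
}}

```text
time_s: 8.15
ee_pos: [513.1, -79.8, 55.5]
ee_rot: [-0.0, -0.706, -0.0, 0.708]
wrist_force: [-8.3, 0.4, 6.3]
gripper_width: -0.2
```

Request:
{"fn": "arm_command", "kwargs": {
  "series": [
    {"linear": [0.1, 0.2, -0.9], "angular": [-4, 0, 0], "gripper": 0},
    {"linear": [0.1, 0.2, -0.9], "angular": [-4, 0, 0], "gripper": 0},
    {"linear": [0.1, 0.2, -0.9], "angular": [-4, 0, 0], "gripper": 0},
    {"linear": [0.1, 0.2, -0.9], "angular": [-4, 0, 0], "gripper": 0},
    {"linear": [0, 0.2, -0.9], "angular": [-4, 0, 0], "gripper": 0}
  ]
}}

```text
time_s: 8.65
ee_pos: [554.8, -85.0, 51.1]
ee_rot: [-0.124, -0.692, -0.124, 0.7]
wrist_force: [-13.4, -5.0, 9.6]
gripper_width: 0.1
```

```bash
cat >> h.py <<'E'
def st(P=(541,49.5)):
    T,C=wT();o=ctrl.get_obs();yaw=np.arctan2(*T[[1,0],1])+np.pi/2
    t=-T[:2,2];r=T[:2,1];q=T[:2,3]-P
    f=np.array(o['wrist_force'][:2])
    c=q+29*t; print('t',o['time_s'],'tcp',T[:3,3].round(1),'yaw',yaw.round(3),'theta',np.arctan2(c[0],-c[1]).round(3),'rad',np.hypot(*c).round(1),'Ft',(f@t).round(1),'Fr',(f@r).round(1),'Fz',round(o['wrist_force'][2],1))
E
python3 -c "from h import *;st()"
```

```text
t 8.65 tcp [554.8 -85.   51.1] yaw 0.352 theta 0.319 rad 131.1 Ft -14.3 Fr 0.0 Fz 9.6
```

Request:
{"fn": "arm_command", "kwargs": {
  "series": [
    {"linear": [0, 0.2, -0.9], "angular": [-4, 0, 0], "gripper": 0},
    {"linear": [0, 0.2, -0.9], "angular": [-4, 0, 0], "gripper": 0},
    {"linear": [0, 0.2, -0.9], "angular": [-4, 0, 0], "gripper": 0},
    {"linear": [0, 0, 0], "angular": [0, 0, 0], "gripper": 0}
  ]
}}

```text
time_s: 9.05
ee_pos: [585.1, -79.0, 51.2]
ee_rot: [-0.196, -0.677, -0.196, 0.682]
wrist_force: [-9.6, -7.8, 5.3]
gripper_width: 0.2
```

```bash
python3 -c "from h import *;st()"
```

```text
t 9.05 tcp [585.1 -79.   51.2] yaw 0.561 theta 0.546 rad 132.2 Ft -12.3 Fr 1.5 Fz 5.3
```

Request:
{"fn": "arm_command", "kwargs": {
  "series": [
    {"linear": [0, 0, -0.2], "angular": [-1, 0, 0], "gripper": 0},
    {"linear": [0, 0, -0.2], "angular": [-1, 0, 0], "gripper": 0},
    {"linear": [0, 0, 0], "angular": [0, 0, 0], "gripper": 0}
  ]
}}

```text
time_s: 9.35
ee_pos: [587.6, -77.0, 51.3]
ee_rot: [-0.207, -0.674, -0.207, 0.679]
wrist_force: [-10.3, -8.2, 4.2]
gripper_width: -0.0
```

```bash
python3 -c "from h import *;st()"
```

```text
t 9.35 tcp [587.6 -77.   51.3] yaw 0.594 theta 0.57 rad 131.0 Ft -13.2 Fr 1.0 Fz 4.2
```

Request:
{"fn": "arm_command", "kwargs": {
  "series": [
    {"linear": [0, 0, -0.2], "angular": [0, 0, 0], "gripper": 0},
    {"linear": [0, 0, -0.1], "angular": [0, 0, 0], "gripper": 0},
    {"linear": [0, 0, 0], "angular": [0, 0, 0], "gripper": 0},
    {"linear": [0, 0, 0], "angular": [0, 0, 0], "gripper": 0}
  ]
}}

```text
time_s: 9.75
ee_pos: [589.9, -75.5, 51.2]
ee_rot: [-0.207, -0.674, -0.207, 0.679]
wrist_force: [-9.9, -8.0, 4.7]
gripper_width: -0.3
```

```bash
python3 - <<'E'
from h import *
st();grab('top','t2');T,C=wT();np.save('C.npy',C)
a=cv2.imread('pics/t2.png')[185:280,215:405]
w,_=grab('wrist','w4')
cv2.imwrite('pics/m.png',np.vstack([cv2.resize(a,(560,280),interpolation=cv2.INTER_CUBIC),w[:300,:,::-1]]))
E
```

```text
t 9.75 tcp [589.9 -75.5  51.2] yaw 0.593 theta 0.59 rad 130.9 Ft -12.7 Fr 1.1 Fz 4.7
```

View pics/m.png

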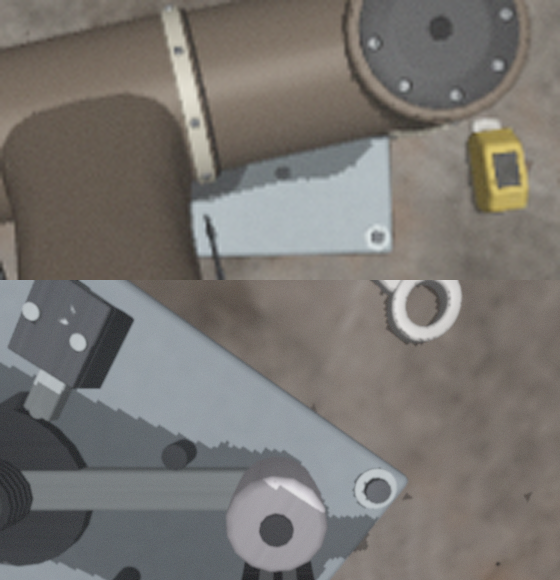

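The wrist view shows the wheel axle at (276,530) with the fingers behind it. The bar's edge (y≈470) is all but touching the back stop pin at (178,455). I'll creep on until the force rises.

Request:
{"fn": "arm_command", "kwargs": {
  "series": [
    {"linear": [0, 0, -0.1], "angular": [0, 0, 0], "gripper": 0},
    {"linear": [0, 0, 0], "angular": [0, 0, 0], "gripper": 0},
    {"linear": [0, 0, 0], "angular": [0, 0, 0], "gripper": 0}
  ]
}}

```text
time_s: 10.15
ee_pos: [590.7, -75.0, 51.2]
ee_rot: [-0.207, -0.674, -0.207, 0.679]
wrist_force: [-10.4, -8.4, 5.5]
gripper_width: 0.5
```

```bash
python3 -c "from h import *;st()"
```

```text
t 10.15 tcp [590.7 -75.   51.2] yaw 0.593 theta 0.598 rad 131.0 Ft -13.3 Fr 1.1 Fz 5.5
```

Request:
{"fn": "arm_command", "kwargs": {
  "series": [
    {"linear": [0, 0, -0.1], "angular": [0, 0, 0], "gripper": 0},
    {"linear": [0, 0, 0], "angular": [0, 0, 0], "gripper": 0},
    {"linear": [0, 0, 0], "angular": [0, 0, 0], "gripper": 0}
  ]
}}

```text
time_s: 10.45
ee_pos: [590.9, -74.7, 51.2]
ee_rot: [-0.207, -0.673, -0.207, 0.679]
wrist_force: [-11.6, -8.6, 6.1]
gripper_width: -0.1
```

```bash
python3 -c "from h import *;st()"
```

```text
t 10.45 tcp [590.9 -74.7  51.2] yaw 0.593 theta 0.6 rad 130.9 Ft -14.4 Fr 0.7 Fz 6.1
```

Request:
{"fn": "arm_command", "kwargs": {
  "series": [
    {"linear": [0, 0, -0.1], "angular": [0, 0, 0], "gripper": 0},
    {"linear": [0, 0, 0], "angular": [0, 0, 0], "gripper": 0},
    {"linear": [0, 0, 0], "angular": [0, 0, 0], "gripper": 0}
  ]
}}

```text
time_s: 10.75
ee_pos: [590.9, -74.5, 51.2]
ee_rot: [-0.207, -0.673, -0.207, 0.68]
wrist_force: [-13.4, -9.5, 7.0]
gripper_width: 0.3
```

```bash
python3 -c "from h import *;st()"
```

```text
t 10.75 tcp [590.9 -74.5  51.2] yaw 0.593 theta 0.601 rad 130.7 Ft -16.4 Fr 0.4 Fz 7.0
```

```bash
python3 -c "
from h import *
print(ctrl.job_done())"
```

```text
the job is handed in; nothing more can be done
None
```

The cap is unscrewed and the sprung arm is held pressed at its back stop. I handed the job in at about 10.8 s on the robot's clock, with the fingers still pressing on the idler wheel.

- **Cap:** I turned it anticlockwise until the gripper had gone 83°, where the torque rose sharply (0.74 N m). A picture afterwards showed the lug pointing along the unit's +y, clear of the arm's tail. I measured its angle as about 1.45 rad, a little over the 1.4 rad end of travel; I put that down to measurement error.
- **Arm:** I pushed the wheel round its arc with closed fingers, past the ratchet. At the end the calculated arm angle was 0.60 rad. The last two 1 mm nudges moved it almost nothing while the push rose from 13 to 16 N, so it is on the back stop. The last wrist picture, taken just before the final 3 mm, showed the bar all but touching the stop pin.
- **Not checked:** I did not measure the pawl. I take the click as passed because the force matched the spring alone and the arm was well beyond 0.45 rad.
- **Loose items:** The spanner, nut and tape measure were not touched. Only the tape was fully in view in the last pictures.

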